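Slice gauge: right the sample pot and hold the sprung tweezers at the mark

TASK

At the slice-sorting table, stand the toppled sample pot upright on the table and let go of it. Then pick up the big sprung tweezers, squeeze them until the moving arm lies between the two dark lines on their crossbar (never letting the tips shut), and hold them level and steady with the tips centred a few centimetres above the pot's mouth, so that slices can be tried in the gap. Hold that for two seconds and finish still holding, with the other things on the table left where they were.

Things in the scene. Friction and masses are not known exactly. Their poses are not given: they have to be found in the camera images.
- pot: open-topped plain metal sample pot, a straight cylinder 62 mm in outer diameter and 95 mm tall, 3 mm wall, 100 to 200 g; it starts lying on its side, mouth roughly to +y. Origin: centre of the underside of its foot; its own z axis runs from foot to mouth (level when it lies, up when it stands).
- pot_mouth (a point): centre of the pot's mouth, 95 mm from the foot along the pot's z axis
- tweezers: dark metal sprung tweezers, 200 mm long, 80 g, lying flat: two upright strip arms (3 mm thick, 4 to 16 mm above the underside) joined at a 16 mm round boss at the tail. Origin: underside level, 105 mm ahead of the boss, 85 mm behind the tips; x to the tips, z up. The frame belongs to the fixed arm (-y side); the moving arm (+y side) swings about the boss.
- pad_fixed (a point): centre of the outer face of the fixed arm's ribbed grip pad, 12 mm above the underside, y = -17 mm. The pads, half-way along the arms, are 32 mm long, 8 mm thick and 24 mm tall from the underside; the fingers press on their outer faces.
- pad_moving (a point): centre of the outer face of the moving arm's like pad. Pads over their outer faces: about 55 mm relaxed (moving face turned 0.2 rad from the fixed one), 34 mm, parallel and symmetric about x at the mark. Squeezing takes about 3 N at first, 8 N at the mark.
- crossbar (a point): point midway between the two dark lines on the crossbar, where the moving arm's middle must lie (joint at 0.20). The bar, 16 mm wide and 3 mm thick, lies 30 mm behind the tips, belongs to the fixed arm and passes beneath the moving arm; the lines, 2.5 mm wide, leave 9.8 mm clear between them for the 3 mm arm.
- jaw (a joint): angle by which the moving arm is squeezed: 0 relaxed (tips 54 mm apart), 0.20 rad at the middle of the mark (tips 16 mm apart), 0.28 rad at its stop (tips shut); a spring opens it. About 5.3 mrad to each mm of tip gap.
- tip_fixed (a point): inner face of the fixed arm at its tip, 10 mm above the underside
- tip_moving (a point): inner face of the moving arm at its tip; its distance from tip_fixed is the tip gap (marked gap 16 mm, good from 12 to 20 mm)
- tip_mid (a point): point fixed to the tweezers' frame at x = 85 mm, y = 0, z = 10 mm: midway between the tips when the arm is at the mark
- slice0: loose oval root slice, 72 x 40 x 9 mm, bystander; origin under its centre
- slice1: another such slice, bystander
- slice2: another such slice, bystander
- jar: closed white squat jar, 60 mm across, 55 mm tall, bystander; origin under its centre
- weight: small brass balance weight with a knob, 34 mm across, 48 mm tall, bystander; origin under its centre
Mind the look-alikes: they are no part of the job. Of the things that look like the pot, the larger one is meant. Several things look just like the tweezers: the one meant starts farthest to the robot's left.

How it is judged:
By the outcome, as a careful person would: the job done as asked, in the order asked, and still so for the second after the job is handed in, while the arm keeps its last pose, push and grip.
It also fails if it takes over 61 s, if anything falls off the work surface, if the arm or the gripper's body presses on something with over 40 N, if the wrist force passes 120 N, or if a joint passes its speed limit or range.

ROBOT

A 6-joint arm with a two-finger parallel gripper is mounted at the origin on the work surface. World frame = base frame: x ahead of the robot, y to its left, z up, the work surface at z = 0. Lengths are in m, angles in degrees, forces in N, time in s.
With the tool pointing down it reaches from about 0.25 to 0.8 m from the base axis. Payload 3.9 kg.
Tool frame: the origin (TCP) lies at the very end of the fingers, on their centre line; the grasp point (between the pads) lies 19 mm behind it; z points along the fingers, y is the line along which they close (so a half turn about z gives the same grasp; the last joint's range is limited). The gripper opens to 85 mm and grips with 20 to 120 N. Pads are 22 mm wide; open, the fingers measure 114 mm over their backs; the gripper's body (76 mm by 85 mm) begins 54 mm behind the grasp point. The pads swing forward as they close: fully open they stand 13 mm farther back than shut.
Start: joints at [63.656, 14.897, -7.913, 67.191, 0, 90], TCP at [0.233, 0.47, 0.231] pointing down, gripper open.
Joint ranges: [-159.42, 159.42], [-47.68, 98.78], [-73.54, 78.23], [-108.79, 121.32], [-90, 84.71], [-180, 180]. Speed limits (degrees/s): [147.25, 147.25, 180, 180, 180, 180].

INTERFACE

Orientations are given as [roll, pitch, yaw] about the fixed x, y, z axes, in that order (R = Rz(yaw) Ry(pitch) Rx(roll)).
In Python, from cell import state, cams, workorder gives the robot as it stands. The module is installed in compiled form; this text tells all that it offers.
- The arm moves only by the tool jog_arm, never from a script. Its argument "plan" is text: rows parted by semicolons, each of 4 numbers parted by spaces: the shift along the world's x, y, z in mm, then the turn about the world's z in degrees. In form: dx dy dz twist; .... A call has 1 to 12 rows; each row is the pose to reach, as a shift and turn from the pose commanded when the call began; what a row does not reach only later rows make up. A row lasts 1/8 s, in which the tool goes at most 62.5 mm and 10.7 degrees, less where a joint would pass 70% of its speed; a pose out of reach is approached as far as the arm can. A call with a gripper value outside its range is refused whole. "jaw" is the gripper command: -1 is shut, 1 is fully open, values between are in proportion, set as the call begins (left out, the last holds). The fingers move at their own pace and stop on an object; "grip_force" is the grip in N (left out, the last holds). Time passes only in rows, so rows that repeat a pose let the fingers close. It gives the time, the measured TCP pose, the force, the opening and the grip force at its end, in the units of the state.
- state(): the state, without advancing time (a new reading comes with each control period).
- cams.get_image(name): name is "scene" or "top" or "wrist"; returns a dict with "pixels" (384x512x3 uint8, red, green, blue), "camera_matrix" (3x3 intrinsics, pixels), "R" (3x3) and "t" (3): a world point X has camera coordinates R X + t. Camera axes: x right, y down, z forward; pixel columns grow to the right and rows downward; lengths in m; the calibration is good to about 2 mm. A picture is of the moment at which its call begins. There is no depth.
- workorder.hand_in(): hands the job in; it is judged then, once.
The state is a dict: "t": time; "joint_pos": joint angles; "joint_vel": joint speeds; "joint_efforts": joint torques, N m; "ee_pos": TCP position; "orientation": TCP orientation; "ft_force": force on the tool from outside, world axes, zero at the start; "torque": the same for the moment, N m; "opening": finger opening in m; "gripper_force": force on a finger pad.
Only numpy, scipy, OpenCV 4.12 (cv2) and the standard library are available. Lean on these libraries where they do the work, as an engineer would, in place of code of your own. Each camera call takes 0.05 s, during which the arm holds its last target. There are 200 camera calls.

## Working session

There is one attempt and no reset: what is moved stays moved. The work goes in short steps, Python scripts to look and compute and a tool call to move; the robot and the scene stay as the last step left them, time stands still between calls to the robot, and variables do not carry over. Pictures are saved under pics/ and viewed, at most 10 in all, crops included, and the job is handed in when it is done.

Besides the shell and the picture viewer there is one more tool, called after "Call:" in YAML: its name, and indented under it one key for each argument. jog_arm: Moves the arm, as the interface text tells. Its arguments: {"type":"object","properties":{"plan":{"type":"string"},"jaw":{"type":"number"},"grip_force":{"type":"number"}},"required":["plan"]}

```bash
mkdir -p pics
cat > h.py <<'E'
import numpy as np,cv2
from cell import state,cams,workorder
def grab(n,f=None):
    d=cams.get_image(n)
    if f: cv2.imwrite('pics/'+f,d['pixels'][:,:,::-1])
    return d
def ray(d,u,v,z):
    R,t,K=np.array(d['R']),np.array(d['t']),np.array(d['camera_matrix'])
    c=-R.T@t; r=R.T@np.linalg.solve(K,[u,v,1.])
    return c+r*(z-c[2])/r[2]
def proj(d,X):
    p=np.array(d['camera_matrix'])@(np.array(d['R'])@np.array(X)+d['t']); return p[:2]/p[2]
def save(d,f):
    import pickle; pickle.dump(d,open(f,'wb'))
def load(f):
    import pickle; return pickle.load(open(f,'rb'))
E
python3 - <<'E'
from h import *
for n in('top','scene'):
    d=grab(n,n+'0.png');save(d,n+'0.pkl')
    print(n,d['t'],-np.array(d['R']).T@d['t'])
print(state())
E
```

```text
top [-0.02621491  0.555744    0.99574606] [ 0.37636695 -0.02505776  1.07646127]
scene [ 0.2574251  -0.28913887  1.27985552] [1.13710606 0.20887185 0.67175998]
{'t': 0.1, 'joint_pos': array([ 6.36567195e+01,  1.49337156e+01, -7.97849868e+00,  6.71905113e+01,
       -1.02486417e-04,  9.00006893e+01]), 'joint_vel': array([ 0.04412107, -0.09043109,  0.12998643,  0.07080568, -0.03131176,
        0.09142939]), 'joint_efforts': array([ 9.00924606e-04, -4.06507480e+01,  2.54527903e+01,  1.00757522e-02,
        1.28441918e-06,  3.27592268e-06]), 'ee_pos': array([0.23269515, 0.46992755, 0.23053129]), 'orientation': array([-1.79897274e+02,  1.03722061e-04,  1.53656030e+02]), 'ft_force': array([-0.38796372,  0.14366056, -0.4063284 ]), 'torque': array([0.02352264, 0.02881276, 0.03240531]), 'gripper_force': 0.0, 'opening': 0.08552569489084458}
```

View pics/top0.png

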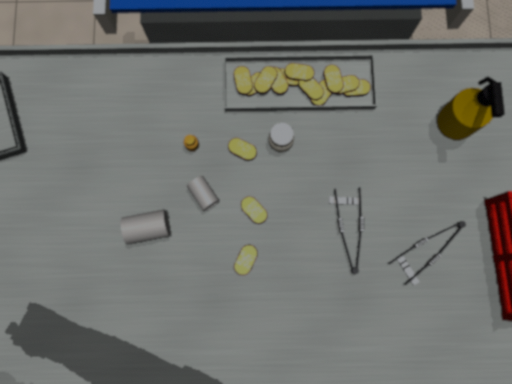

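View pics/scene0.png

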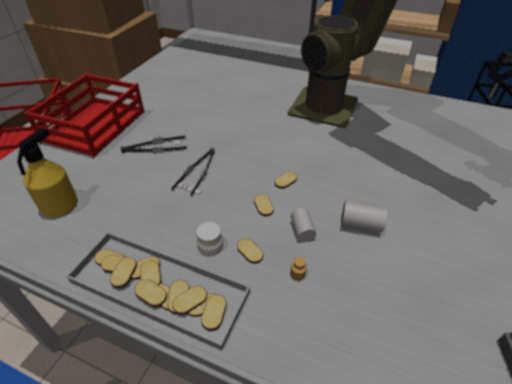

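Top view: the big pot lies at about (145,227), with its plain end at the left (+y). The target tweezers are the left pair, boss at (354,270), tips at (336,188) and (360,188), pointing +x. A smaller look-alike pot lies at (203,193).

Run:
```python
from h import *
d=load('top0.pkl');s=load('scene0.pkl')
for n,u,v,z in [('potL',122,229,.031),('potR',168,225,.031),('boss',354,270,.01),('tipL',336,189,.01),('tipR',360,188,.01),('padL',341,222,.012),('padR',362,222,.012),('small',203,193,.02),('sl',245,260,.0)]:
    print(n,ray(d,u,v,z).round(4))
im=d['pixels'][195:260,105:185]; im2=s['pixels'][185:250,320:400]
a=[cv2.resize(i[:,:,::-1],(400,325),interpolation=cv2.INTER_CUBIC) for i in(im,im2)]
cv2.imwrite('pics/c1.png',np.hstack(a))
```

```text
potL [0.495  0.2776 0.031 ]
potR [0.5019 0.1756 0.031 ]
boss [ 0.3942 -0.2385  0.01  ]
tipL [ 0.5801 -0.207   0.01  ]
tipR [ 0.5813 -0.2627  0.01  ]
padL [ 0.5029 -0.2144  0.012 ]
padR [ 0.5019 -0.2623  0.012 ]
small [0.575 0.099 0.02 ]
sl [0.4221 0.006  0.    ]
```

View pics/c1.png

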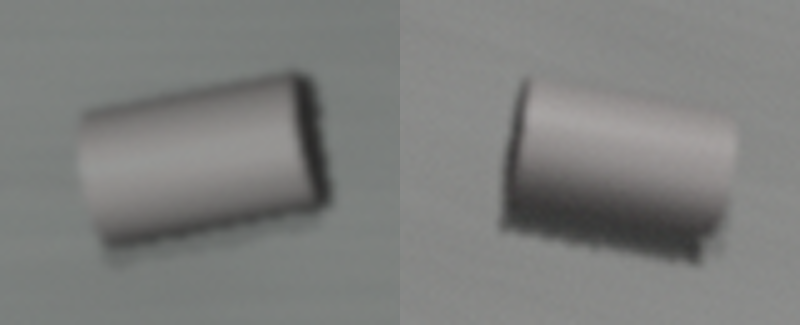

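Mouth end is the left edge (crop about (92,179), i.e. full-image (123.5,231)); the foot is at (166,223). Axis points to about 100°. Moving above the mouth for a close look.

Call:
jog_arm:
  plan: "43 -32 -10 -9;87 -65 -30 -18;130 -97 -45 -27;173 -129 -60 -36;217 -162 -70 -45;260 -194 -80 -53;260 -194 -80 -53;260 -194 -80 -53;260 -194 -80 -53"
  jaw: 1
  grip_force: 20

```text
t: 1.23
ee_pos: [0.492, 0.2772, 0.1515]
orientation: [-180.0, -0.0, 100.8]
ft_force: [-0.8, -0.5, -0.3]
opening: 0.0856
gripper_force: 0.0
```

Run:
```python
from h import *
d=grab('wrist','w1.png');save(d,'w1.pkl');s=state();print(s['ee_pos'],s['orientation'],s['t'])
p=proj(d,[s['ee_pos'][0],s['ee_pos'][1],.031]);print(p)
```

```text
[0.49200031 0.27737063 0.15156306] [-1.79995752e+02 -1.20692265e-02  1.00780290e+02] 1.275
[264.89117576 187.59410705]
```

View pics/w1.png

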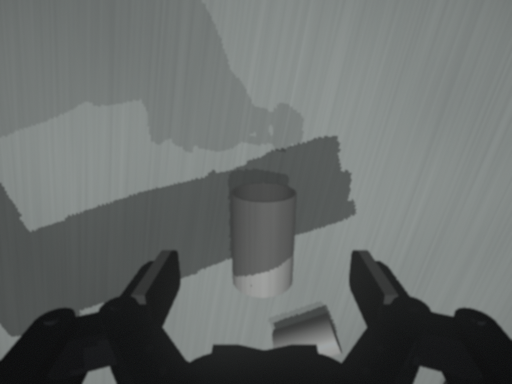

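The mouth ellipse is at about (264,190), right under the TCP projection (265,188), and the pot axis is aligned with the tool. I'll grip just the rim so the pot can swing.

Call:
jog_arm:
  plan: "-1 4 -50 0;-1 4 -100 0;-1 4 -130 0;-1 4 -137 0;-1 4 -137 0"

```text
t: 1.9
ee_pos: [0.4919, 0.2812, 0.0149]
orientation: [180.0, -0.0, 100.7]
ft_force: [0.2, 0.5, 1.5]
opening: 0.0855
gripper_force: 0.0
```

Call:
jog_arm:
  plan: "0 0 0 0;0 0 0 0;0 0 0 0;0 0 0 0;0 0 0 0;0 0 0 0"
  jaw: 0.3
  grip_force: 20

```text
t: 2.65
ee_pos: [0.493, 0.2814, 0.0165]
orientation: [179.8, -0.1, 100.7]
ft_force: [-1.7, -0.2, 5.6]
opening: 0.0611
gripper_force: 20.3
```

Call:
jog_arm:
  plan: "1 -4 8 0;1 -7 15 0;2 -11 23 0;3 -16 30 0;3 -16 30 0"

```text
t: 3.28
ee_pos: [0.4954, 0.2641, 0.0449]
orientation: [180.0, -0.0, 100.6]
ft_force: [0.5, 0.8, -1.6]
opening: 0.0612
gripper_force: 22.0
```

Run:
```python
from h import *
d=grab('wrist');s=grab('scene')
a=cv2.resize(d['pixels'],(400,300));b=cv2.resize(s['pixels'][130:280,280:480],(400,300))
cv2.imwrite('pics/c2.png',np.hstack([a,b])[:,:,::-1]);print(state()['ft_force'],state()['opening'])
```

```text
[-0.02720993  0.69226307 -0.71799917] 0.060924142459728395
```

View pics/c2.png

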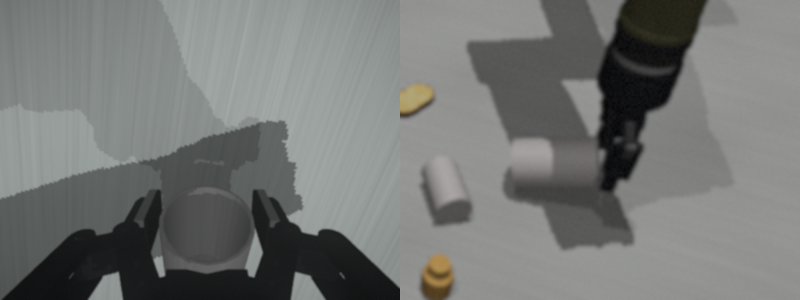

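The pot has tilted some (scene top edge now about level, was sloping 12°). Continuing the arc.

Call:
jog_arm:
  plan: "1 -6 6 0;2 -12 11 0;4 -18 17 0;5 -25 22 0;6 -33 26 0;8 -40 29 0;9 -48 31 0;11 -56 34 0;11 -56 34 0"

```text
t: 4.5
ee_pos: [0.5068, 0.2086, 0.0799]
orientation: [179.9, -0.1, 100.6]
ft_force: [-2.0, 3.5, 7.2]
opening: 0.0606
gripper_force: 27.7
```

Run:
```python
from h import *
d=grab('wrist');s=grab('scene')
a=cv2.resize(d['pixels'],(400,300));b=cv2.resize(s['pixels'][130:280,280:480],(400,300))
cv2.imwrite('pics/c3.png',np.hstack([a,b])[:,:,::-1]);print(state()['ft_force'],state()['opening'])
```

```text
[-2.19737334  2.29395624  8.60425759] 0.06102215478252522
```

View pics/c3.png

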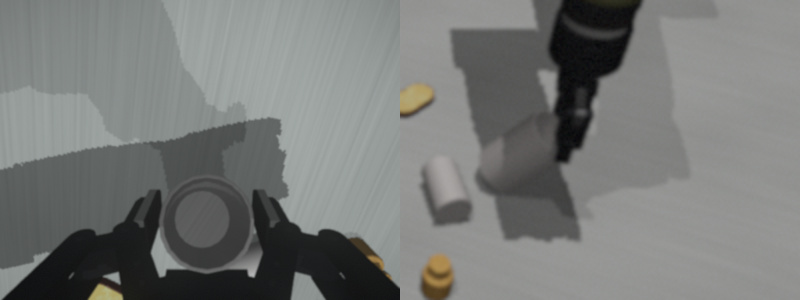

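Wrist view shows the pot's floor (200,220) inside the mouth (207,222): tilt is about 55°, with the foot on the table. I'll carry on to upright.

Call:
jog_arm:
  plan: "1 -8 3 0;3 -16 5 0;5 -24 6 0;6 -32 6 0;8 -40 5 0;9 -47 3 0;9 -47 3 0"

```text
t: 5.48
ee_pos: [0.5153, 0.1613, 0.0822]
orientation: [179.9, -0.1, 100.6]
ft_force: [-2.0, 1.2, 6.1]
opening: 0.0614
gripper_force: 28.5
```

Run:
```python
from h import *
d=grab('wrist');s=grab('scene')
a=cv2.resize(d['pixels'],(400,300));b=cv2.resize(s['pixels'][130:280,280:480],(400,300))
cv2.imwrite('pics/c4.png',np.hstack([a,b])[:,:,::-1]);print(state()['ft_force'],state()['opening'])
```

```text
[-2.01407817  1.21344778  5.31839012] 0.06073253665992675
```

View pics/c4.png

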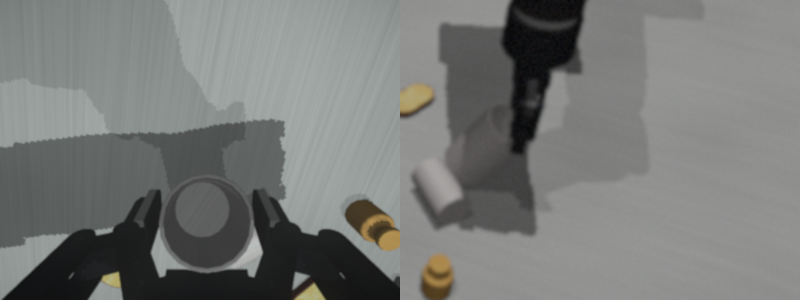

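Call:
jog_arm:
  plan: "0 3 8 0;0 8 18 0;-4 28 24 0;-9 48 24 0;-12 68 24 0;-12 68 24 0;-12 68 24 0"

```text
t: 6.45
ee_pos: [0.5025, 0.2297, 0.1049]
orientation: [-179.9, 0.0, 100.7]
ft_force: [-0.2, -0.0, -1.5]
opening: 0.0612
gripper_force: 27.8
```

Run:
```python
from h import *
s=grab('scene');t=grab('top');o=load('scene0.pkl');ot=load('top0.pkl')
f=lambda d,r:cv2.resize(d['pixels'][r[0]:r[1],r[2]:r[3]],(400,300))
A=np.hstack([f(o,(130,280,280,480)),f(s,(130,280,280,480))]);B=np.hstack([f(ot,(150,270,100,260)),f(t,(150,270,100,260))])
cv2.imwrite('pics/c5.png',np.vstack([A,B])[:,:,::-1]);print(state()['ft_force'],state()['opening'],state()['t'])
```

```text
[ 0.33466997  0.99296971 -2.33094254] 0.06067577115462512 6.55
```

View pics/c5.png

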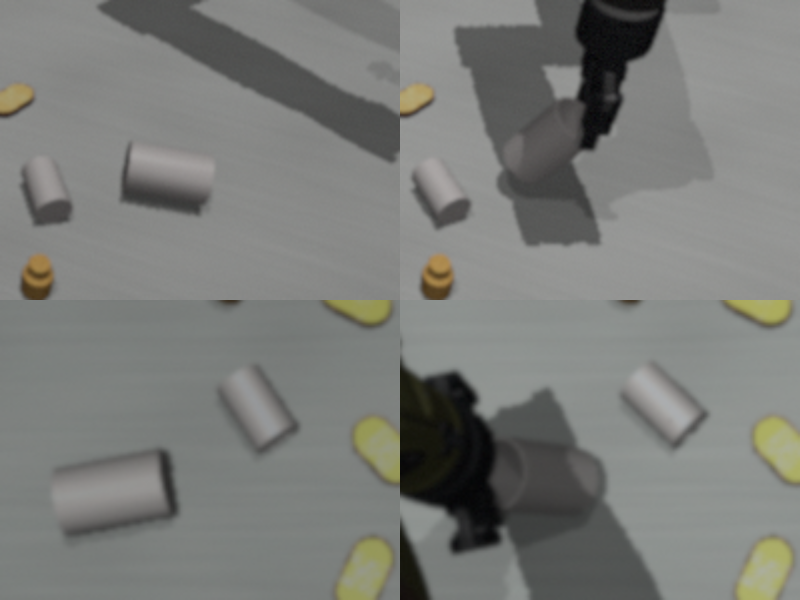

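The look-alike small pot got turned about 12° and shifted slightly; I'll put that back afterwards. The pot is still at about 45°, stiff in the grip, so I'll ease the grip near the table.

Call:
jog_arm:
  plan: "0 0 -10 0;0 0 -20 0;0 0 -26 0;0 0 -26 0;0 0 -26 0"
  jaw: 0.4

```text
t: 7.18
ee_pos: [0.5032, 0.2307, 0.0808]
orientation: [179.9, -0.2, 100.7]
ft_force: [-2.9, 2.5, 10.1]
opening: 0.061
gripper_force: 28.6
```

Call:
jog_arm:
  plan: "0 0 0 0;0 0 0 0"
  jaw: 0.43

```text
t: 7.42
ee_pos: [0.5032, 0.2306, 0.0807]
orientation: [179.9, -0.2, 100.7]
ft_force: [-2.4, 1.1, 11.4]
opening: 0.0612
gripper_force: 23.6
```

Call:
jog_arm:
  plan: "0 -1 3 0;0 -2 5 0;0 -2 5 0"
  jaw: 0.45

```text
t: 7.8
ee_pos: [0.5028, 0.2271, 0.084]
orientation: [-180.0, 0.0, 100.6]
ft_force: [0.4, 0.2, -1.2]
opening: 0.0625
gripper_force: 12.2
```

Call:
jog_arm:
  plan: "0 -1 0 0;0 -2 1 0;0 -2 1 0"
  jaw: 0.46

```text
t: 8.18
ee_pos: [0.503, 0.2254, 0.0853]
orientation: [180.0, -0.0, 100.6]
ft_force: [-0.1, -0.9, -1.6]
opening: 0.0622
gripper_force: 7.2
```

Call:
jog_arm:
  plan: "1 -5 4 0;2 -10 6 0;3 -16 8 0;4 -24 9 0;6 -33 10 0;8 -42 9 0;9 -50 8 0;9 -50 8 0"
  jaw: 0.465

```text
t: 9.18
ee_pos: [0.5118, 0.1747, 0.093]
orientation: [-180.0, 0.0, 100.6]
ft_force: [1.1, -0.3, -0.4]
opening: 0.0624
gripper_force: 5.0
```

Run:
```python
from h import *
s=grab('scene');d=grab('wrist')
a=cv2.resize(d['pixels'],(400,300));b=cv2.resize(s['pixels'][130:280,280:480],(400,300))
cv2.imwrite('pics/c6.png',np.hstack([a,b])[:,:,::-1]);print(state()['ft_force'],state()['opening'],state()['gripper_force'])
```

```text
[ 0.33808124 -0.15998633 -1.97456107] 0.06220336538534812 4.686198268350381
```

View pics/c6.png

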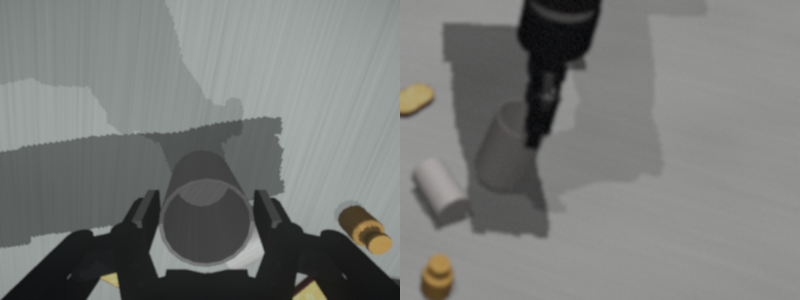

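Nearly upright now (about 15° off). I'll move clear of the small pot, lower it until the foot flattens, then release.

Call:
jog_arm:
  plan: "0 6 2 0;-1 16 2 0;-2 26 1 0;-3 32 0 0;-3 32 -4 0;-3 32 -8 0;-3 32 -12 0;-3 32 -12 0"

```text
t: 10.28
ee_pos: [0.5089, 0.2071, 0.0811]
orientation: [-180.0, 0.0, 100.6]
ft_force: [-0.6, 0.1, -1.9]
opening: 0.0622
gripper_force: 4.0
```

Run:
```python
from h import *
from scipy import ndimage
d=grab('wrist');save(d,'w7.pkl');s=state();print(s['ft_force'],s['opening'],s['gripper_force'],s['ee_pos'])
g=cv2.cvtColor(d['pixels'],cv2.COLOR_RGB2GRAY)
# expected rim and foot-centre pixels if upright
x,y=s['ee_pos'][:2]
for z in(.095,.003): print(z,proj(d,[x,y,z]))
c=int(proj(d,[x,y,.095])[0]);print([int(v) for v in g[150:384:4,c]])
```

```text
[-1.30593963  0.23547174 -0.87497525] 0.06297813723675613 4.017757514084224 [0.50892812 0.20722521 0.08116274]
0.095 [265.33243173 265.88573336]
0.003 [264.9863995  203.05454836]
[145, 143, 141, 135, 80, 80, 81, 81, 80, 80, 71, 70, 69, 69, 69, 68, 68, 68, 67, 68, 83, 89, 88, 88, 89, 88, 89, 89, 67, 67, 67, 66, 67, 66, 66, 66, 67, 66, 66, 66, 66, 66, 66, 66, 67, 67, 68, 115, 162, 163, 90, 31, 29, 29, 28, 27, 25, 26, 23]
```

Call:
jog_arm:
  plan: "0 0 -2 0;0 0 -4 0;0 0 -6 0;0 0 -6 0"

```text
t: 10.82
ee_pos: [0.5086, 0.2075, 0.075]
orientation: [-180.0, -0.0, 100.7]
ft_force: [0.3, 0.3, 0.6]
opening: 0.0624
gripper_force: 0.4
```

Call:
jog_arm:
  plan: "0 0 0 0;0 0 0 0;0 0 0 0"
  jaw: 0.48

```text
t: 11.2
ee_pos: [0.5091, 0.2075, 0.0753]
orientation: [180.0, 0.0, 100.7]
ft_force: [-0.5, 0.2, 0.4]
opening: 0.063
gripper_force: 0.1
```

Run:
```python
from h import *
d=grab('wrist');s=state();print(s['ft_force'],s['opening'],s['gripper_force'],s['ee_pos'])
g=cv2.cvtColor(d['pixels'],cv2.COLOR_RGB2GRAY)
x,y=s['ee_pos'][:2]
for z in(.095,.003): print(z,proj(d,[x,y,z]))
print([int(v) for v in g[150:384:4,265]])
```

```text
[ 0.07615723  0.24227215 -1.14162806] 0.06308825503007076 0.14617691827879753 [0.50905963 0.20747425 0.07532633]
0.095 [265.22644557 272.61824618]
0.003 [264.84607205 205.75828602]
[144, 143, 140, 139, 98, 81, 80, 81, 80, 81, 75, 72, 71, 72, 72, 71, 71, 70, 71, 71, 70, 71, 71, 69, 70, 72, 89, 85, 70, 70, 69, 70, 69, 69, 69, 69, 69, 68, 68, 69, 68, 67, 67, 68, 67, 68, 67, 67, 67, 67, 47, 25, 24, 23, 25, 24, 22, 24, 23]
```

Call:
jog_arm:
  plan: "0 0 0 0;0 0 0 0;0 0 0 0"
  jaw: 1

```text
t: 11.62
ee_pos: [0.5091, 0.2075, 0.0754]
orientation: [180.0, -0.0, 100.7]
ft_force: [-0.5, 1.5, -0.1]
opening: 0.0855
gripper_force: 0.0
```

Call:
jog_arm:
  plan: "0 0 40 0;0 0 90 0;0 0 130 0;0 40 130 0;0 90 130 0;0 140 130 0;0 140 130 0"

```text
t: 12.5
ee_pos: [0.5089, 0.3508, 0.2049]
orientation: [180.0, -0.1, 100.9]
ft_force: [0.7, -0.1, -1.2]
opening: 0.0855
gripper_force: 0.0
```

```bash
cat > pots.py <<'E'
from h import *
import sys
def blobs(d):
    im=d['pixels'];hsv=cv2.cvtColor(im,cv2.COLOR_RGB2HSV)
    # pots: warm-grey (r>=g>b) brighter/neutral vs greenish table
    i=im.astype(int); m=((i[:,:,0]-i[:,:,1]>0)&(hsv[:,:,1]<50)).astype(np.uint8)
    m=cv2.morphologyEx(m,cv2.MORPH_OPEN,np.ones((3,3),np.uint8))
    cs,_=cv2.findContours(m,cv2.RETR_EXTERNAL,cv2.CHAIN_APPROX_NONE)
    return [(cv2.contourArea(c),cv2.minAreaRect(c)) for c in cs if cv2.contourArea(c)>120]
def show(d):
    for a,(c,s,an) in blobs(d):
        if 90<c[1]<300 and 90<c[0]<330: print(int(a),np.round(c,1),np.round(s,1),round(an,1),ray(d,*c,.02).round(4))
if __name__=='__main__':
    d0=load('top0.pkl');show(d0);print();d=grab('top');save(d,'top1.pkl');show(d)
    s=grab('scene');save(s,'scene1.pkl');s0=load('scene0.pkl');print('scene');show(s0);print();show(s)
    print(state()['t'])
    f=lambda d,r:cv2.resize(d['pixels'][r[0]:r[1],r[2]:r[3]],(400,300))
    A=np.hstack([f(d,(150,270,100,260)),f(s,(130,280,280,480))])
    cv2.imwrite('pics/c8.png',A[:,:,::-1])
E
python3 pots.py
```

```text
927 [144.  226.7] [25.7 45.9] 79.4 [0.5005 0.2315 0.02  ]
168 [197.8 195.4] [30.4  7.4] 58.6 [0.5696 0.1108 0.02  ]
133 [207.1 189.1] [30.2  6.4] 55.6 [0.5838 0.0897 0.02  ]

128 [162.4 216.4] [17.5 11.3] 19.7 [0.5231 0.1905 0.02  ]
179 [201.  194.5] [30.4  7.8] 45.0 [0.5716 0.1035 0.02  ]
scene
387 [210.1 244.8] [20.3 26.1] 78.1 [ 0.7147 -0.0723  0.02  ]
554 [302.9 224.1] [34.8 19.3] 71.6 [0.5728 0.1015 0.02  ]

384 [209.5 245. ] [20. 25.] 90.0 [ 0.7157 -0.0733  0.02  ]
548 [299.8 224.6] [34.2 20.2] 55.0 [0.5773 0.0954 0.02  ]
12.6
```

Call:
jog_arm:
  plan: "12 -43 0 -9;24 -86 0 -18;36 -129 0 -27;47 -172 0 -36;59 -215 0 -46;70 -257 0 -56;70 -257 0 -56;70 -257 0 -56"
  jaw: 0.4

```text
t: 13.6
ee_pos: [0.5784, 0.0896, 0.2054]
orientation: [-180.0, 0.0, 44.6]
ft_force: [0.2, 0.7, 0.6]
opening: 0.0596
gripper_force: 0.0
```

Run:
```python
from h import *
d=grab('wrist');save(d,'w9.pkl');s=state();print(s['orientation'],s['ee_pos'],s['t'],s['joint_pos'].round())
i=d['pixels'].astype(int);hsv=cv2.cvtColor(d['pixels'],cv2.COLOR_RGB2HSV)
m=((i[:,:,0]-i[:,:,1]>0)&(hsv[:,:,1]<50)&(i[:,:,0]>40)).astype(np.uint8)
m=cv2.morphologyEx(m,cv2.MORPH_OPEN,np.ones((3,3),np.uint8))
cs,_=cv2.findContours(m,cv2.RETR_EXTERNAL,cv2.CHAIN_APPROX_NONE)
for c in cs:
    if cv2.contourArea(c)>200:
        r=cv2.minAreaRect(c);b=cv2.boxPoints(r);print(int(cv2.contourArea(c)),np.round(r[0]),np.round(r[1]),r[2],ray(d,*r[0],.019).round(4),[ray(d,*q,.019)[:2].round(3).tolist() for q in b])
print('tcp',proj(d,[*s['ee_pos'][:2],.019]),'pot mouth/foot',proj(d,[.509,.2075,.095]),proj(d,[.509,.2075,0]))
sc=load('scene1.pkl');s0=load('scene0.pkl')
t=np.linspace(0,6.28,60)
for z in(0,.095):
    p=np.array([proj(sc,[.509+.031*np.cos(a),.2075+.031*np.sin(a),z]) for a in t]);print('scene pot',z,p.min(0).round(),p.max(0).round())
s2=grab('scene');save(s2,'scene2.pkl')
g=cv2.cvtColor(s2['pixels'],cv2.COLOR_RGB2GRAY)
c=[int(v) for v in proj(s2,[.509,.2075,.05])];print(c)
for v in range(c[1]-40,c[1]+45,5):print(v,g[v,c[0]-34:c[0]+36:2].tolist())
```

```text
[-1.79972235e+02  3.41100965e-03  4.46770496e+01] [0.57842328 0.09036488 0.20539016] 13.65 [  9.  21.  -2.  66.   0. 144.]
tcp [264.17751532 170.21969521] pot mouth/foot [110.95293213 153.961247  ] [151.11012837 139.11673029]
scene pot 0 [338. 215.] [364. 234.]
scene pot 0.095 [346. 187.] [373. 207.]
[355, 210]
170 [87, 84, 118, 140, 141, 142, 143, 142, 143, 143, 145, 146, 143, 129, 127, 127, 127, 129, 130, 129, 130, 126, 128, 129, 130, 129, 129, 130, 130, 130, 129, 129, 128, 137, 145]
175 [83, 85, 129, 144, 143, 144, 143, 144, 144, 145, 144, 145, 142, 128, 126, 128, 127, 128, 128, 129, 128, 129, 127, 128, 127, 129, 130, 130, 130, 129, 130, 128, 134, 147, 147]
180 [84, 102, 140, 143, 143, 143, 145, 144, 143, 143, 144, 144, 145, 134, 126, 128, 129, 127, 127, 126, 128, 126, 128, 128, 127, 127, 130, 129, 128, 131, 130, 129, 140, 145, 146]
185 [89, 132, 146, 145, 145, 143, 144, 145, 145, 143, 145, 144, 137, 129, 125, 127, 130, 127, 126, 126, 127, 126, 126, 127, 129, 127, 127, 128, 128, 127, 126, 131, 144, 145, 146]
190 [95, 136, 144, 144, 146, 146, 146, 146, 147, 140, 95, 71, 75, 75, 75,
[... 1457 characters left out ...]
 143, 143, 141, 143, 142, 142, 142, 145, 145, 143, 143, 143, 147, 145, 144, 144, 143, 143, 143, 144, 145, 145, 143, 145, 142, 143, 143, 145, 144, 145, 145, 144]
240 [144, 143, 143, 143, 141, 143, 143, 142, 144, 144, 144, 144, 143, 143, 144, 145, 146, 144, 147, 145, 145, 145, 146, 147, 146, 145, 146, 144, 145, 147, 147, 146, 148, 146, 145]
245 [143, 144, 143, 143, 143, 144, 144, 144, 145, 145, 144, 144, 144, 143, 143, 143, 144, 145, 146, 147, 146, 146, 146, 146, 146, 146, 146, 147, 147, 148, 147, 148, 147, 148, 146]
250 [145, 147, 146, 147, 145, 144, 144, 144, 144, 148, 145, 146, 146, 146, 146, 146, 148, 148, 147, 146, 146, 146, 145, 145, 148, 146, 146, 146, 147, 147, 148, 149, 147, 148, 147]
```

The pot stands upright (its scene silhouette has the upright extents, rows 190–231). Now I'll put the nudged look-alike back.

Call:
jog_arm:
  plan: "1 5 -60 0;1 5 -120 0;1 5 -170 0;1 5 -190 0;1 5 -194 0;1 5 -194 0;1 5 -194 0"

```text
t: 14.58
ee_pos: [0.5813, 0.096, 0.0128]
orientation: [179.9, -0.1, 44.7]
ft_force: [0.1, -1.0, 0.8]
opening: 0.0595
gripper_force: 0.0
```

Call:
jog_arm:
  plan: "0 0 0 0;0 0 0 0;0 0 0 0;0 0 0 0;0 0 0 0"
  jaw: -0.3

```text
t: 15.2
ee_pos: [0.581, 0.0958, 0.0127]
orientation: [179.9, -0.1, 44.7]
ft_force: [-1.6, 1.1, 7.3]
opening: 0.0444
gripper_force: 20.0
```

Call:
jog_arm:
  plan: "0 0 4 0;-2 3 4 -6;-4 6 4 -12;-4 6 4 -12;-4 6 0 -12;-4 6 0 -12"

```text
t: 15.95
ee_pos: [0.5764, 0.1014, 0.0126]
orientation: [180.0, -0.1, 32.7]
ft_force: [-2.9, 0.1, 9.7]
opening: 0.0446
gripper_force: 21.3
```

Call:
jog_arm:
  plan: "0 0 0 0;0 0 0 0;0 0 40 0;0 0 90 0;0 0 140 0;0 -40 180 10;-20 -100 190 20;-40 -150 190 30;-60 -200 190 40;-77 -250 190 50;-77 -300 190 60;-77 -338 190 70"
  jaw: 0.4

```text
t: 17.45
ee_pos: [0.4984, -0.2386, 0.2011]
orientation: [-180.0, 0.0, 102.9]
ft_force: [-0.5, -0.1, 0.5]
opening: 0.0598
gripper_force: 0.0
```

Call:
jog_arm:
  plan: "0 0 0 10;0 0 0 20;0 0 0 30;0 0 0 40;0 0 0 50;0 0 0 60;0 0 0 73;0 0 0 73;0 0 0 73"
  jaw: 1

```text
t: 18.58
ee_pos: [0.4988, -0.2365, 0.2009]
orientation: [180.0, -0.0, 175.6]
ft_force: [-0.9, -0.2, -0.3]
opening: 0.0853
gripper_force: 0.0
```

```bash
python3 pots.py
python3 - <<'E'
from h import *
sc=load('scene1.pkl')
print(ray(sc,350,198.5,.095),ray(sc,344.5,222,0))
d=grab('wrist','w10.png');save(d,'w10.pkl');s=state();print(s['orientation'],s['ee_pos'],s['joint_pos'].round())
t=load('top1.pkl');g=cv2.cvtColor(t['pixels'],cv2.COLOR_RGB2GRAY)
c=[int(v) for v in proj(t,[.509,.19,.095])];print(c)
for v in range(c[1]-24,c[1]+26,3):print(v,g[v,c[0]-30:c[0]+32:2].tolist())
E
```

```text
927 [144.  226.7] [25.7 45.9] 79.4 [0.5005 0.2315 0.02  ]
168 [197.8 195.4] [30.4  7.4] 58.6 [0.5696 0.1108 0.02  ]
133 [207.1 189.1] [30.2  6.4] 55.6 [0.5838 0.0897 0.02  ]

131 [162.8 216.1] [17.4 11.1] 18.4 [0.5237 0.1897 0.02  ]
168 [198.1 195.6] [30.5  7.2] 56.3 [0.5691 0.1102 0.02  ]
145 [207.4 189.2] [30.8  6.3] 55.3 [0.5835 0.089  0.02  ]
scene
387 [210.1 244.8] [20.3 26.1] 78.1 [ 0.7147 -0.0723  0.02  ]
554 [302.9 224.1] [34.8 19.3] 71.6 [0.5728 0.1015 0.02  ]

394 [209.9 244.7] [20.8 25.9] 81.9 [ 0.7145 -0.0729  0.02  ]
547 [303.  224.4] [35.2 18.9] 70.0 [0.5738 0.1022 0.02  ]
18.675
[0.52276929 0.18900802 0.095     ] [0.50838759 0.19055167 0.        ]
[ 1.79991762e+02 -2.17788386e-02  1.75632211e+02] [ 0.49886638 -0.23650935  0.20109352] [-25.  18.  -8.  64.  -0. -21.]
[155, 218]
194 [154, 153, 153, 153, 153, 153, 153, 152, 152, 151, 151, 152, 151, 151, 149, 150, 149, 150, 149, 147, 148, 147, 147, 147, 146, 147, 146, 146, 146, 146, 146]
197 [151, 152, 151, 151, 151, 151, 151, 150, 150, 149, 150, 148, 149, 149, 149, 148, 147, 147, 147, 148, 147, 147, 147, 147, 147, 148, 147
[... 1645 characters left out ...]
2, 159, 177, 178, 169, 138, 85, 55, 52, 52, 61, 114, 148, 150, 150, 150]
233 [150, 149, 149, 148, 148, 149, 148, 148, 148, 141, 129, 129, 131, 134, 134, 129, 133, 129, 106, 77, 56, 54, 54, 55, 73, 120, 149, 152, 151, 152, 151]
236 [151, 150, 150, 150, 150, 149, 150, 150, 149, 144, 131, 130, 130, 130, 129, 123, 107, 91, 77, 68, 66, 68, 80, 106, 141, 151, 152, 152, 151, 152, 151]
239 [150, 149, 150, 149, 149, 149, 149, 149, 149, 148, 137, 130, 130, 129, 129, 129, 130, 130, 131, 129, 127, 130, 141, 150, 153, 152, 152, 153, 152, 151, 151]
242 [151, 151, 150, 151, 150, 150, 151, 151, 150, 151, 148, 136, 131, 130, 131, 132, 131, 131, 132, 131, 133, 143, 151, 152, 153, 152, 153, 151, 152, 152, 152]
```

View pics/w10.png

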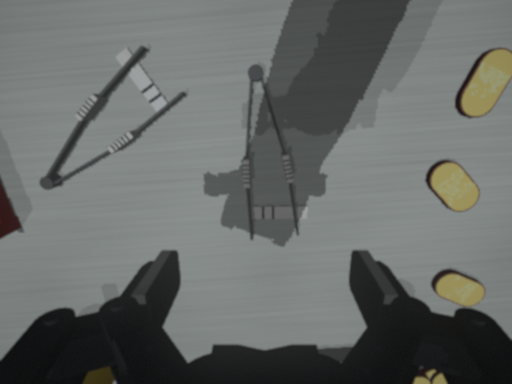

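The wrist view shows the target tweezers: boss (256,72), fixed pad (247,173) and tip (252,239), moving pad (288,167) and tip (297,234), crossbar lines near (262,212) and (271,212). The look-alike pot is back within about 1 mm and 1°.

Run:
```python
from h import *
d=load('w10.pkl');t=load('top1.pkl')
P={n:ray(d,u,v,z) for n,u,v,z in[('boss',256,72,.014),('padF',247,173,.02),('padM',288,167,.02),('tipF',252,239,.014),('tipM',297.5,234,.014)]}
for n in P:print(n,P[n].round(4))
v=P['tipF']-P['boss'];th=np.arctan2(v[1],v[0])+np.arctan2(9.5,190);c,s=np.cos(th),np.sin(th)
print('yaw',np.degrees(th)); R=np.array([[c,s],[-s,c]])
o=P['boss'][:2]+.105*np.array([c,s]);print('origin',o)
for n in P:print(n,(R@(P[n][:2]-o)*1e3).round(1))
print(ray(t,158,220.5,.095))
```

```text
boss [ 0.3933 -0.2371  0.014 ]
padF [ 0.498  -0.2562  0.02  ]
padM [ 0.4947 -0.2098  0.02  ]
tipF [ 0.5835 -0.2586  0.014 ]
tipM [ 0.581  -0.2022  0.014 ]
yaw -3.5735635073517695
origin [ 0.49806788 -0.24364285]
boss [-105.    0.]
padF [  0.7 -12.5]
padM [-5.5 33.6]
tipF [86.1 -9.6]
tipM [80.2 46.5]
[0.50411505 0.18433902 0.095     ]
```

Call:
jog_arm:
  plan: "0 3 -60 1;0 3 -120 1;0 3 -165 1;0 3 -188 1;0 3 -195 1;0 3 -195 1;0 3 -195 1"

```text
t: 19.6
ee_pos: [0.5002, -0.2341, 0.0076]
orientation: [-179.9, 0.1, 176.7]
ft_force: [0.9, 0.2, -0.1]
opening: 0.085
gripper_force: 0.0
```

Call:
jog_arm:
  plan: "0 0 0 0;0 0 0 0;0 0 0 0;0 0 0 0;0 0 0 0"
  jaw: 0.1

```text
t: 20.23
ee_pos: [0.5003, -0.2349, 0.008]
orientation: [-179.8, 0.2, 176.6]
ft_force: [-0.3, -1.0, 6.2]
opening: 0.0474
gripper_force: 7.1
```

Call:
jog_arm:
  plan: "0 0 0 0;0 0 0 0;0 0 0 0;0 0 0 0;0 0 0 0"
  jaw: -0.1

```text
t: 20.85
ee_pos: [0.5009, -0.2358, 0.0085]
orientation: [-179.7, 0.2, 176.6]
ft_force: [-1.4, -3.4, 8.5]
opening: 0.0387
gripper_force: 9.6
```

Call:
jog_arm:
  plan: "0 0 0 0;0 0 0 0;0 0 0 0;0 0 0 0"
  jaw: -0.2

```text
t: 21.35
ee_pos: [0.501, -0.2364, 0.0087]
orientation: [-179.7, 0.3, 176.6]
ft_force: [-1.3, -5.1, 8.2]
opening: 0.0343
gripper_force: 10.2
```

Call:
jog_arm:
  plan: "0 0 5 0;0 0 20 0;0 0 50 0;0 0 90 0;0 0 130 0;0 0 160 0;0 0 160 0;0 0 160 0"

```text
t: 22.35
ee_pos: [0.4983, -0.2331, 0.1657]
orientation: [180.0, -0.1, 176.7]
ft_force: [-0.5, -0.3, -1.6]
opening: 0.0342
gripper_force: 7.3
```

Run:
```python
from h import *
for i in range(3):
    s=state();print(s['opening'],s['gripper_force'])
    d=grab('wrist')
save(d,'w12.pkl');print(s['ee_pos'],s['orientation'],s['t'],s['torque'],s['ft_force'])
g=cv2.cvtColor(d['pixels'],cv2.COLOR_RGB2GRAY)
x,y,z=s['ee_pos'];th=np.radians(s['orientation'][2]-180);c,q=np.cos(th),np.sin(th)
W=lambda a,b,h:[x+(a*c-b*q)/1e3,y+(a*q+b*c)/1e3,z+h/1e3]
h=2
for n,a,b in[('tip',85,0),('tipF',85,-8),('tipM',85,8),('cross',55,0),('boss',-105,0)]:print(n,proj(d,W(a,b,h)).round(1))
```

```text
0.034211759647696564 7.3393745720386505
0.03443721141743366 7.339938282966614
0.03413701796977732 7.340155318379402
[ 0.49779373 -0.23288883  0.1648064 ] [ 1.79928425e+02 -1.68187677e-01  1.76662524e+02] 22.45 [-0.00464948  0.03378035  0.03241243] [-0.10080715  0.96117341 -0.35843794]
tip [265.1 375.2]
tipF [252.3 375.2]
tipM [277.8 375.1]
cross [265.  336.8]
boss [264.8  36.7]
```

Run:
```python
from h import *
d=load('w12.pkl');g=cv2.cvtColor(d['pixels'],cv2.COLOR_RGB2GRAY)
for v in list(range(20,80,6))+list(range(300,384,6)):print(v,g[v,225:310:2].tolist())
```

```text
20 [143, 143, 143, 143, 143, 143, 143, 143, 117, 73, 78, 79, 79, 80, 78, 78, 79, 79, 79, 79, 77, 77, 77, 69, 47, 46, 58, 127, 148, 148, 131, 86, 71, 72, 71, 71, 71, 71, 71, 71, 75, 86, 89]
26 [144, 145, 144, 144, 145, 145, 145, 138, 91, 78, 80, 81, 80, 78, 79, 81, 80, 79, 79, 78, 77, 57, 47, 48, 48, 48, 48, 87, 141, 129, 85, 72, 71, 71, 71, 72, 71, 72, 71, 72, 86, 90, 90]
32 [146, 146, 145, 145, 144, 145, 145, 145, 128, 79, 80, 79, 80, 81, 80, 80, 80, 79, 79, 79, 78, 69, 49, 50, 51, 48, 58, 120, 119, 91, 89, 82, 72, 71, 71, 71, 70, 71, 71, 72, 86, 89, 88]
38 [147, 147, 147, 147, 147, 146, 146, 146, 145, 124, 68, 76, 82, 82, 81, 80, 81, 80, 79, 77, 78, 70, 50, 49, 47, 40, 77, 98, 89, 89, 89, 84, 70, 72, 84, 89, 89, 76, 71, 73, 86, 90, 90]
44 [143, 144, 143, 144, 144, 144, 144, 144, 143, 144, 127, 82, 58, 60, 66, 69, 72, 78, 78, 57, 48, 45, 43, 45, 49, 66, 90, 91, 91, 92, 92, 90, 77, 74, 89, 92, 91, 78, 73, 73, 80, 91, 91]
50 [148, 148, 148, 147, 147, 147, 146, 145, 146, 144, 119, 83, 82, 80, 56, 56, 42, 36, 35, 34, 47, 58, 50, 50, 51, 60, 86, 90, 90, 91, 90, 78, 72, 75, 89, 93, 91, 78
[... 2795 characters left out ...]
, 27, 28, 28, 26, 28, 28, 29, 28, 28, 30, 29, 28, 29, 31, 28, 28, 29, 29, 29, 29, 29, 29, 29, 29, 28, 28, 29, 29, 28, 29, 26, 28, 26, 28, 28, 25, 26, 25, 26, 26, 24, 26]
366 [25, 26, 25, 27, 27, 26, 26, 26, 26, 27, 27, 26, 28, 27, 28, 28, 28, 27, 27, 28, 29, 26, 27, 27, 29, 28, 28, 26, 26, 26, 28, 28, 25, 26, 26, 24, 27, 26, 24, 22, 25, 26, 25]
372 [24, 24, 23, 26, 25, 25, 26, 25, 25, 24, 25, 25, 26, 25, 26, 26, 27, 24, 25, 25, 27, 26, 25, 26, 26, 25, 27, 26, 25, 25, 25, 25, 24, 26, 24, 24, 24, 24, 25, 23, 23, 22, 23]
378 [24, 23, 24, 23, 25, 23, 23, 24, 23, 24, 24, 23, 23, 23, 23, 26, 26, 25, 24, 25, 24, 24, 22, 23, 23, 25, 24, 23, 26, 23, 26, 24, 24, 23, 22, 24, 23, 22, 20, 23, 23, 20, 21]
```

Numerically: crossbar line centres are at u = 273 and 293 (middle 283), and the moving arm sits at about 284 after parallax. So the squeeze is right. Carrying the tweezers over to the pot.

Call:
jog_arm:
  plan: "-2 12 0 0;-6 36 0 0;-13 74 0 0;-20 116 0 0;-28 160 0 0;-36 206 0 0;-44 254 0 0;-52 302 0 0;-60 346 0 0;-66 382 0 0;-71 408 0 0;-73 420 0 0"

```text
t: 24.0
ee_pos: [0.4248, 0.1878, 0.1659]
orientation: [-180.0, -0.1, 176.8]
ft_force: [-0.1, 0.0, -0.1]
opening: 0.0343
gripper_force: 7.3
```

Call:
jog_arm:
  plan: "0 3 -3 0;0 4 -10 0;0 4 -20 0;0 4 -28 0;0 4 -33 0;0 4 -35 0;0 4 -35 0;0 4 -35 0;0 4 -35 0"

```text
t: 25.12
ee_pos: [0.4262, 0.1906, 0.1316]
orientation: [180.0, 0.0, 176.7]
ft_force: [-0.5, -0.6, -0.7]
opening: 0.0341
gripper_force: 7.3
```

Run:
```python
from h import *
t=grab('top');w=grab('wrist');sc=grab('scene');s=state();save(t,'t13.pkl');save(w,'w13.pkl');save(sc,'s13.pkl')
print(s['ee_pos'],s['orientation'],s['t'],s['opening'],s['gripper_force'])
x,y,z=s['ee_pos'];th=np.radians(s['orientation'][2]-180);c,q=np.cos(th),np.sin(th)
W=lambda a,b,h:[x+((a-3)*c-b*q)/1e3,y+((a-3)*q+b*c)/1e3,z+(h-8.7)/1e3]
P=[('tip',85,0,10),('tipF',85,-9.5,16),('tipM',85,9.5,16),('cross',55,0,3),('boss',-105,0,16)]
for n,a,b,h in P:
    print(n,np.round(W(a,b,h),3),proj(t,W(a,b,h)).round(1),proj(w,W(a,b,h)).round(1),proj(sc,W(a,b,h)).round(1))
g=cv2.cvtColor(t['pixels'],cv2.COLOR_RGB2GRAY)
print('mouth top',proj(t,[.507,.186,.095]))
for v in range(188,252,2):print(v,' '.join('%3d'%k for k in g[v,130:182]))
g=cv2.cvtColor(w['pixels'],cv2.COLOR_RGB2GRAY)
for v in range(310,334,6):print(v,g[v,225:310:2].tolist())
```

```text
[0.42604124 0.19055441 0.13144201] [1.79993992e+02 1.40793764e-02 1.76663753e+02] 25.275 0.034279742781730876 7.347895950078964
tip [0.508 0.186 0.133] [153.4 216.3] [265.  369.9] [353.2 181.7]
tipF [0.507 0.176 0.139] [157.4 216.1] [249.4 378.6] [349.5 178.4]
tipM [0.508 0.195 0.139] [148.  215.7] [280.7 378.5] [358. 181.]
cross [0.478 0.188 0.126] [153.  231.5] [264.9 322.8] [356.1 176. ]
boss [0.318 0.197 0.139] [145.2 313.1] [264.7  25.6] [373.3 134.9]
mouth top [157.22889657 219.15008939]
188 145 145 146 145 146 146 145 145 145 145 145 145 146 145 145 145 145 144 145 145 144 144 144 144 144 144 143 143 143 143 143 142 143 143 142 143 143 142 141 141 141 142 141 141 141 140 140 140 140 141 140 140
190 145 145 147 146 145 145 145 145 145 145 145 145 145 145 146 145 145 145 146 145 145 145 144 144 144 144 145 144 144 143 144 143 143 143 142 143 142 142 141 141 140 140 141 140 140 139 140 140 140 139 140 140
192 146 146 146 145 145 145 146 145 145 144 145 145 144 145 145 145 144 145 144 144 144 144 145 144 143 143 143 143 143 143 142 142 142 142 142 141 141 141 141 140 140 141 140 1
[... 6251 characters left out ...]
69, 69, 69, 69, 69, 70, 69, 69, 69, 69, 70, 69, 69, 67, 48, 45, 51, 53, 66, 69, 69, 68, 67, 66, 40, 29, 29, 27]
316 [97, 146, 116, 108, 91, 59, 61, 64, 59, 51, 49, 40, 63, 95, 109, 109, 109, 109, 109, 110, 109, 109, 108, 82, 33, 74, 108, 109, 99, 53, 47, 50, 65, 83, 34, 67, 106, 108, 109, 92, 36, 36, 48]
322 [131, 132, 114, 99, 65, 60, 62, 64, 62, 52, 50, 43, 50, 84, 106, 110, 110, 110, 110, 110, 109, 110, 110, 93, 34, 74, 109, 110, 95, 46, 48, 51, 67, 66, 31, 74, 108, 108, 109, 108, 109, 109, 96]
328 [140, 147, 137, 125, 76, 61, 63, 64, 65, 55, 51, 47, 43, 82, 105, 110, 110, 109, 110, 109, 110, 109, 109, 92, 34, 75, 109, 109, 94, 43, 49, 53, 86, 80, 33, 75, 108, 108, 107, 107, 107, 107, 91]
```

Level (crossbar predicted at row 322.8, seen at ~321), and the tips are within about 4 mm of the mouth centre. Trimming slightly, then holding.

Call:
jog_arm:
  plan: "-1 0 -2 0;-3 -1 -4 0;-3 -1 -5 0;-3 -1 -5 0;-3 -1 -5 0;-3 -1 -5 0;-3 -1 -5 0;-3 -1 -5 0;-3 -1 -5 0;-3 -1 -5 0;-3 -1 -5 0;-3 -1 -5 0"

```text
t: 26.78
ee_pos: [0.423, 0.1894, 0.1263]
orientation: [-180.0, -0.0, 176.7]
ft_force: [0.4, -0.3, -0.9]
opening: 0.0343
gripper_force: 7.3
```

Call:
jog_arm:
  plan: "0 0 0 0;0 0 0 0;0 0 0 0;0 0 0 0;0 0 0 0;0 0 0 0;0 0 0 0;0 0 0 0;0 0 0 0;0 0 0 0;0 0 0 0;0 0 0 0"

```text
t: 28.28
ee_pos: [0.423, 0.1895, 0.1263]
orientation: [-180.0, 0.0, 176.7]
ft_force: [0.7, 0.2, -1.1]
opening: 0.0343
gripper_force: 7.3
```

Call:
jog_arm:
  plan: "0 0 0 0;0 0 0 0;0 0 0 0;0 0 0 0;0 0 0 0;0 0 0 0;0 0 0 0;0 0 0 0;0 0 0 0;0 0 0 0;0 0 0 0;0 0 0 0"

```text
t: 29.78
ee_pos: [0.423, 0.1895, 0.1263]
orientation: [-180.0, 0.0, 176.7]
ft_force: [-0.1, -0.8, -1.3]
opening: 0.0344
gripper_force: 7.3
```

Run:
```python
from h import *
w=grab('wrist');s=state();g=cv2.cvtColor(w['pixels'],cv2.COLOR_RGB2GRAY);print(s['t'],s['ee_pos'],s['opening'],s['gripper_force'])
print(g[322,265:300].tolist())
print(workorder.hand_in())
```

```text
29.825 [0.42298694 0.18946673 0.12630223] 0.034901949091828484 7.3468295484781265
[111, 110, 110, 110, 110, 108, 93, 62, 35, 44, 75, 101, 110, 110, 110, 107, 96, 70, 46, 42, 48, 51, 50, 55, 68, 77, 68, 45, 29, 44, 74, 100, 109, 108, 109]
the job is handed in; nothing more can be done
None
```

Job handed in at 29.8 s: the pot is upright and released, and the tweezers are held level at the mark about 33 mm above its mouth, held for over 3 s; while standing the pot I knocked the smaller look-alike pot about 8 mm and 12° and put it back to within about 1 mm and 2°.

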